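# Tighten the lever axle of a hold-down clamp and fold its lever closed

## Robot

A 7-joint arm with a two-finger parallel gripper is mounted at the origin on a cart in front of the work surface, level with it; the furniture and walls round the work are solid. World frame = base frame: x ahead of the robot, y to its left, z up, the work surface at z = 0. Lengths are in m, angles in rad, forces in N, time in s.
With the tool pointing down it reaches from about 0.425 to 0.925 m from the base axis. Payload 6.8 kg.
Tool frame: the origin (TCP) lies on the front face of the gripper's body, between the roots of the fingers; the fingertips stand 73 mm ahead of it and the grasp point (between the pads) lies 54 mm ahead of it (env.nose_length is the distance from the TCP to the fingertips, in m); z points along the fingers, y is the line along which they close (so a half turn about z gives the same grasp; the last joint's range is limited). The gripper opens to 85 mm and grips with 20 to 120 N. Pads are 22 mm wide; open, the fingers measure 114 mm over their backs; the gripper's body (76 mm by 85 mm) begins 54 mm behind the grasp point. The pads swing forward as they close: fully open they stand 13 mm farther back than shut.
Start: joints at [-0.108, 0.477, 0.022, 1.555, -0.011, 1.109, -0.083], TCP at [0.675, 0, 0.304] pointing down, gripper open.
Joint ranges: [-2.96, 2.96], [-0.34, 2.1], [-1.41, 1.46], [0.24, 2.44], [-1.37, 4.51], [0.17, 1.92], [-2.96, 2.96]. Speed limits (rad/s): [2.39, 2.39, 3.14, 3.14, 3.14, 3.14, 3.14].

## Interface

Orientations are given as a unit quaternion [w, x, y, z].
In Python, from cell import env, kin, camera, calibration, job gives the robot as it stands. The module is installed in compiled form; this text tells all that it offers. Calls block until the motion is done:
- env.reach(position, orientation): joint-space move of the TCP to a pose.
- env.movel(position, velocity=0.15, rot=None, stop_force=None): straight line of the TCP; rot=None keeps the orientation; velocity is the mean speed in m/s. With stop_force (N) it stops when the force on the tool has changed by that much, and returns True; else False.
- env.goto_joints(angles): joint-space move.
- env.grip(opening, f_grip=None): finger opening in m; f_grip is the grip in N (None keeps the last); returns when the fingers have stopped.
- env.dwell(seconds).
- kin.inverse_kinematics(position, orientation): joint angles nearest the present ones, or None.
- env.get_state(): the state.
- camera(name): name is "scene" or "side" or "wrist"; returns (picture, depth): 480x640x3 uint8, blue, green, red; 480x640 float32, m along the optical axis (not along the pixel's ray), 0 where there is no reading.
- calibration(name): a dict with "fx", "fy", "cx", "cy" (pixels), "k1" (the pictures are not rectified: a ray, as slopes to the right and down, at radius r is drawn at 1 + k1 r^2 times it, then the intrinsics apply), "rvec" (rotation vector, rad) and "tvec" (3), from world to camera coordinates, as OpenCV has them. Camera axes: x right, y down, z forward; pixel columns grow to the right and rows downward; lengths in m; the calibration is good to about 2 mm. A picture is of the moment at which its call begins: read the wrist's pose just before it. calibration takes no time and is no camera call; for the wrist camera it gives the pose at the moment of the call.
A pose or a line that the arm cannot do raises env.PlanningError and nothing moves.
- job.job_done(): hands the job in; it is judged then, once.
The state is a dict: "time": time; "qpos": joint angles; "joint_velocities": joint speeds; "joint_torque": joint torques, N m; "tcp_pos": TCP position; "orientation": TCP orientation; "force": force on the tool from outside, world axes, zero at the start; "torque": the same for the moment, N m; "opening": finger opening in m; "gripper_force": force on a finger pad.
Only numpy, scipy, OpenCV 4.12 (cv2) and the standard library are available. Lean on these libraries where they do the work, as an engineer would, in place of code of your own. Each camera call takes 0.05 s, during which the arm holds its last target. There are 200 camera calls.

## Task

Lock the hold-down clamp on the bench: with its lever standing upright, screw the lever-headed axle in (clockwise seen from above) until it is just snug, finger-tight and not forced, then fold the lever down fully closed and let go. Leave the things beside the clamp where they are.

Things in the scene. Friction and masses are not known exactly. Their poses are not given: they have to be found in the camera images.
- fixture: The clamp's fixed base: grey plate 84 x 150 mm on the bench, carrying an aluminium heel block, a white tube carrier and, across both, the strap. Bolted down. Origin on the bench under the axle; z up, y along the strap towards the white carrier.
- axle: Lever-headed axle upright through the strap: round aluminium head 30 mm across, 10 mm high, with two ears (24 mm over them along y, up to 28 mm above the head's underside) that hold the lever's pin. Origin on the axis at the head's underside, 60 mm above the bench; z up, y along the pin, x the way the lever folds. Clockwise seen from above tightens; it does not sink visibly.
- axle_thread (a point): Point on the axle's axis at its head's underside. Turned freely the axle resists with 0.05 N m. After 1.2 to 3.2 rad (hidden: no pose tells it) it comes home: from there, held still, it pushes back with 0.45 N m per rad (0.36 N m of friction more while turning). Snug: 0.18 to 0.32 N m held still, about 0.2 to 0.6 rad past first resistance; over 0.36 is over-tight. It stays so when let go.
- lever_pin (a point): Centre of the lever's pin, on the axle's axis 20 mm above the head's underside; the lever folds about it, from upright towards the axle's +x only. The fork of the two ears is open on that side and closed by an aluminium web (8 to 13 mm from the axis, up to 25 mm high) on the other.
- lever (a joint): Lever angle on its pin, rad: 0 straight up (open, as at the start), 1.55 level (closed, at its stop). It is stiff (friction 0.3 N m: about 6 N at its end) and stays where it is left.
- lever_grip (a point): Point on the dark steel lever's centre line, 42 mm from its pin, where it is well gripped. The lever is a bar 12 mm wide along the pin (axle's y), 16 mm deep along the axle's x, its rounded end 66 mm from the pin; its lowest 8 mm are between the ears. Open, it stands on the axle's axis, so turning it about the vertical turns the axle.
- petri_stack: Bystander: a loose stack of petri dishes, 59 mm across, 31 mm high, to the +y side of the clamp. Origin under its centre.
- vial_amber: Bystander: a loose amber vial with black cap, 23 mm across, 45 mm high, to the -y side of the clamp. Origin under its centre.
- highlighter: Bystander: a loose highlighter pen, 120 x 15 x 15 mm, lying on the -y side of the clamp. Origin under its centre.
- strap: Flat steel strap 34 x 128 x 10 mm of the clamp, fixed. Origin at the middle of its top, 50 mm above the bench, where the axle passes through and its washer presses; z up, y along it.
- washer: Steel pressure washer under the axle's head, 33 mm across, 6 mm thick, its underside at the strap's top all the time; it does not turn or visibly move, only its pressure grows as the axle comes tight. Origin 10 mm above the strap, on the axis.

How it is judged:
On the way, in this order (a step that is already met when the one before it is completed fails the run):
1. the axle is screwed in until snug (washer pressed on the strap with 5 to 38 N) with the lever still open (contact force between washer and strap between 5 and 38 N and value of joint lever below 0.3 rad), for 0.3 s.
2. the lever is folded fully closed with the axle still snug (value of joint lever above 1.42 rad and contact force between washer and strap above 5 N), for 0.2 s.
At the end, for the whole second after the job is handed in: The lever lies closed (over 1.42 of its 1.55 rad) and at rest, and the axle is still snug: its washer presses on the strap with 5 to 42 N (all of step 2 and contact force between washer and strap below 42 N and velocity of joint lever below 0.05 rad/s); the robot touches nothing.
It fails at once if the axle is over-tightened: its washer presses on the strap with more than 42 N (contact force between washer and strap above 42 N).
It fails at once if the petri dishes are moved more than 15 mm (distance of petri_stack from where it was at the start of the episode above 0.015 m).
It fails at once if the vial is moved more than 15 mm (distance of vial_amber from where it was at the start of the episode above 0.015 m).
It fails at once if the highlighter is moved more than 15 mm (distance of highlighter from where it was at the start of the episode above 0.015 m).
It also fails if it takes over 72 s, if anything falls off the work surface, if the arm or the gripper's body presses on something with over 40 N, if the wrist force passes 120 N, or if a joint passes its speed limit or range.

## Working session

There is one attempt and no reset: what is moved stays moved. The work goes in short steps, each a Python script; the robot and the scene stay as the last script left them, time stands still between calls to the robot, and variables do not carry over. Pictures are saved under pics/ and viewed, at most 10 in all, crops included, and the job is handed in when it is done.

```bash
mkdir -p pics
cat > h.py <<'E'
import numpy as np, cv2
from cell import env, kin, camera, calibration, job
from scipy.spatial.transform import Rotation as R
def cloud(name):
    c=calibration(name); im,d=camera(name)
    v,u=np.mgrid[0:480,0:640]
    K=np.array([[c['fx'],0,c['cx']],[0,c['fy'],c['cy']],[0,0,1]],float)
    p=cv2.undistortPoints(np.stack([u,v],-1).reshape(-1,1,2).astype(float),K,np.array([c['k1'],0,0,0],float)).reshape(480,640,2)
    pc=np.dstack([p[...,0]*d,p[...,1]*d,d])
    Rm=cv2.Rodrigues(np.array(c['rvec'],float))[0]
    w=(pc-np.array(c['tvec']).reshape(3))@Rm
    w[d==0]=np.nan
    return im,d,w
E
python3 - <<'E'
from h import *
s=env.get_state(); print({k:np.round(v,3) for k,v in s.items()})
a=[]
for n in ['scene','side','wrist']:
    im,d,w=cloud(n); np.savez('pics/'+n,im=im,d=d,w=w); a.append(im)
    c=calibration(n); Rm=cv2.Rodrigues(np.array(c['rvec'],float))[0]; print(n,(-Rm.T@np.array(c['tvec']).reshape(3)).round(3))
cv2.imwrite('pics/a.png',cv2.resize(np.vstack([np.hstack(a[:2]),np.hstack([a[2],a[2]*0])]),(800,600)))
E
```

```text
{'time': np.float64(0.0), 'qpos': array([-0.108,  0.478,  0.022,  1.556, -0.012,  1.109, -0.083]), 'joint_velocities': array([-0.001, -0.001, -0.   , -0.001,  0.   ,  0.   ,  0.002]), 'joint_torque': array([-1.0000e-03, -5.9644e+01,  1.6080e+00, -2.8119e+01,  1.2000e-02,
        9.0000e-03,  0.0000e+00]), 'tcp_pos': array([0.675, 0.   , 0.303]), 'orientation': array([-0.001,  0.707,  0.707, -0.001]), 'force': array([-0.389, -0.307,  1.152]), 'torque': array([ 0.034, -0.001, -0.016]), 'gripper_force': np.float64(0.0), 'opening': np.float64(0.085)}
scene [0.141 0.479 0.446]
side [ 0.186 -0.748  0.598]
wrist [0.676 0.068 0.373]
```

View pics/a.png

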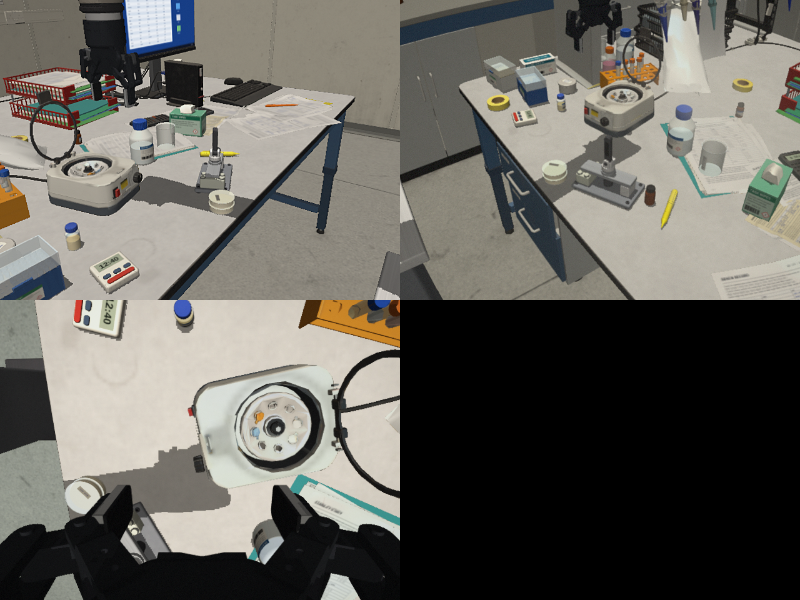

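The clamp is at about (344, 270) in scene and (336, 270) in side at full resolution, with the petri stack, vial and pen beside it. I'll zoom in and locate it in 3D.

Run:
```python
import numpy as np,cv2
o=[]
for n,(x,y) in {'scene':(290,220),'side':(250,190)}.items():
    f=np.load(f'pics/{n}.npz'); w=f['w']; im=f['im']
    o.append(cv2.resize(im[y:y+150,x:x+200],(800,600),interpolation=cv2.INTER_CUBIC)[:,:,:])
    sub=w[y:y+150,x:x+200].reshape(-1,3)
    m=(sub[:,2]>.09)&(sub[:,2]<.16)
    p=sub[m]; print(n,m.sum(),np.nanmin(p,0).round(3),np.nanmax(p,0).round(3),np.nanmedian(p,0).round(3))
    for z0 in np.arange(.07,.15,.01):
        q=sub[(sub[:,2]>z0)&(sub[:,2]<z0+.01)]
        if len(q): print(z0.round(2),len(q),q.mean(0).round(4),np.ptp(q,axis=0).round(3))
    q=sub[(sub[:,2]>.045)&(sub[:,2]<.055)]; 
    print('strap',len(q),q.mean(0).round(4),np.linalg.svd(q[:,:2]-q[:,:2].mean(0),full_matrices=False)[2][0])
cv2.imwrite('pics/b.png',cv2.resize(np.hstack(o),(800,300)))
cv2.imwrite('pics/c.png',o[0])
```

```text
scene 148 [ 0.552 -0.216  0.09 ] [ 0.564 -0.203  0.121] [ 0.558 -0.208  0.106]
0.07 83 [ 0.5586 -0.2084  0.0749] [0.025 0.022 0.01 ]
0.08 109 [ 0.5586 -0.2106  0.0845] [0.026 0.027 0.01 ]
0.09 44 [ 0.5576 -0.2088  0.0948] [0.011 0.01  0.009]
0.1 48 [ 0.5576 -0.2083  0.1047] [0.01  0.013 0.01 ]
0.11 48 [ 0.5577 -0.2084  0.1148] [0.011 0.011 0.01 ]
0.12 8 [ 0.5562 -0.2081  0.1209] [0.007 0.007 0.001]
strap 526 [ 0.5472 -0.1892  0.0496] [-0.33133447  0.94351336]
side 597 [ 0.551 -0.225  0.09 ] [ 0.785 -0.181  0.147] [ 0.558 -0.218  0.114]
0.07 265 [ 0.6649 -0.2141  0.0752] [0.235 0.057 0.01 ]
0.08 336 [ 0.6638 -0.2114  0.0849] [0.241 0.06  0.01 ]
0.09 178 [ 0.6839 -0.2089  0.0946] [0.233 0.044 0.01 ]
0.1 92 [ 0.5937 -0.2166  0.1046] [0.232 0.026 0.01 ]
0.11 81 [ 0.5565 -0.2189  0.1153] [0.014 0.014 0.01 ]
0.12 75 [ 0.5568 -0.2189  0.1251] [0.015 0.014 0.01 ]
0.13 83 [ 0.557  -0.2191  0.1351] [0.018 0.014 0.01 ]
0.14 88 [ 0.559  -0.2173  0.1436] [0.016 0.015 0.007]
strap 1806 [ 0.5924 -0.2014  0.0495] [-0.72367795 -0.69013783]
```

View pics/b.png

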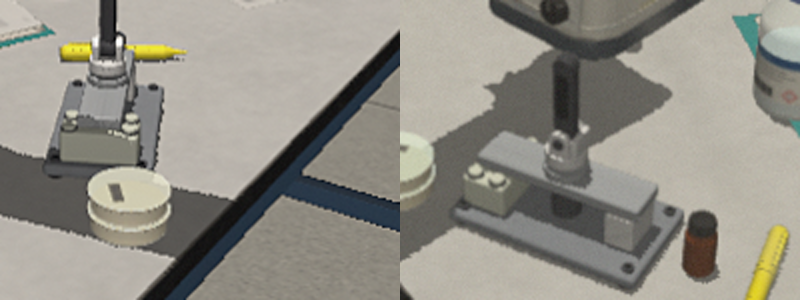

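Run:
```python
from h import *
print(calibration('wrist'))
q0=env.get_state()['orientation']
env.reach([0.557,-0.275,0.33],[0,.7071068,.7071068,0])
im,d,w=cloud('wrist'); np.savez('pics/w2',im=im,d=d,w=w); cv2.imwrite('pics/w2.png',im)
print(env.get_state()['qpos'].round(3))
for n in ['scene','side']:
    p=np.load(f'pics/{n}.npz')['w'].reshape(-1,3)
    for x0,x1,y0,y1 in [(.45,.52,-.35,-.1),(.6,.65,-.35,-.1),(.65,.7,-.35,-.1),(.5,.6,-.14,-.05),(.6,.7,-.14,-.05),(.5,.6,-.35,-.26)]:
        q=p[(p[:,0]>x0)&(p[:,0]<x1)&(p[:,1]>y0)&(p[:,1]<y1)]
        if len(q): print(n,x0,y0,len(q),q[:,2].max().round(3))
```

```text
{'fx': 374.76868834512817, 'fy': 374.76868834512817, 'cx': 322.7874781661152, 'cy': 237.96264756227225, 'k1': -0.02812803404054251, 'rvec': array([-2.87236130e+00, -1.39436704e-03,  2.08910226e-03]), 'tvec': array([-0.67513491, -0.03473892,  0.37859068])}
[ 0.283  0.366  0.094  1.667 -0.039  1.111  0.391]
scene 0.45 -0.35 4246 0.048
scene 0.6 -0.35 1530 0.045
scene 0.65 -0.35 1871 0.016
scene 0.5 -0.14 2268 0.036
scene 0.6 -0.14 2042 0.081
scene 0.5 -0.35 1118 0.051
side 0.45 -0.35 7597 0.051
side 0.6 -0.35 2453 0.051
side 0.65 -0.35 3408 0.017
side 0.5 -0.14 1408 0.033
side 0.6 -0.14 2485 0.082
side 0.5 -0.35 4504 0.052
```

View pics/w2.png

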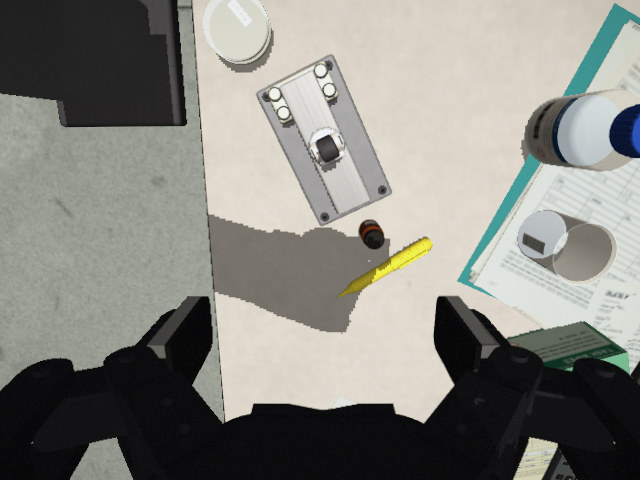

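The clamp's axle is at (327, 148), petri stack at (237, 28), vial at (371, 234), pen at (385, 265). I'll take a closer, better-centred view.

Run:
```python
from h import *
env.movel([0.557,-0.37,0.27])
im,d,w=cloud('wrist'); np.savez('pics/w3',im=im,d=d,w=w)
c=calibration('wrist'); Rm=cv2.Rodrigues(np.array(c['rvec'],float))[0]; print((-Rm.T@np.array(c['tvec']).reshape(3)).round(3))
v,u=np.where(w[...,2]>.10); 
ok=(abs(w[v,u,0]-.557)<.04)&(abs(w[v,u,1]+.213)<.04); v,u=v[ok],u[ok]
P=w[v,u]; print(len(P),v.mean(),u.mean(),P[:,2].max())
top=P[P[:,2]>P[:,2].max()-.006]
r=cv2.minAreaRect((top[:,:2]*1e4).astype(np.float32)); print('top',len(top),top.mean(0).round(4),r)
x,y=int(u.mean()),int(v.mean())
cr=im[y-75:y+75,x-100:x+100]; cv2.imwrite('pics/w3.png',cv2.resize(cr,(800,600),interpolation=cv2.INTER_CUBIC)); print(x,y)
for z0,z1 in [(.062,.069),(.07,.08),(.08,.09),(.09,.1),(.1,.12),(.12,.135)]:
    m=(w[...,2]>z0)&(w[...,2]<z1)&(abs(w[...,0]-.557)<.04)&(abs(w[...,1]+.213)<.04)
    q=w[m]
    if len(q)>3: print(z0,len(q),q.mean(0).round(4),cv2.minAreaRect((q[:,:2]*1e4).astype(np.float32)))
q=w[(abs(w[...,2]-.05)<.003)&(abs(w[...,0]-.557)<.09)&(abs(w[...,1]+.213)<.09)]
print('strap',cv2.minAreaRect((q[:,:2]*1e4).astype(np.float32)))
```

```text
[ 0.559 -0.301  0.341]<stdin>:7: RuntimeWarning: Mean of empty slice.
  ret = ret.dtype.type(ret / rcount)
Traceback (most recent call last):
ValueError: zero-size array to reduction operation maximum which has no identity
```

Run:
```python
import numpy as np,cv2
f=np.load('pics/w3.npz'); w,im,d=f['w'],f['im'],f['d']
cv2.imwrite('pics/w3.png',im); print(d[d>0].min(), (d==0).mean())
```

```text
0.051438123 0.003916015625
```

View pics/w3.png

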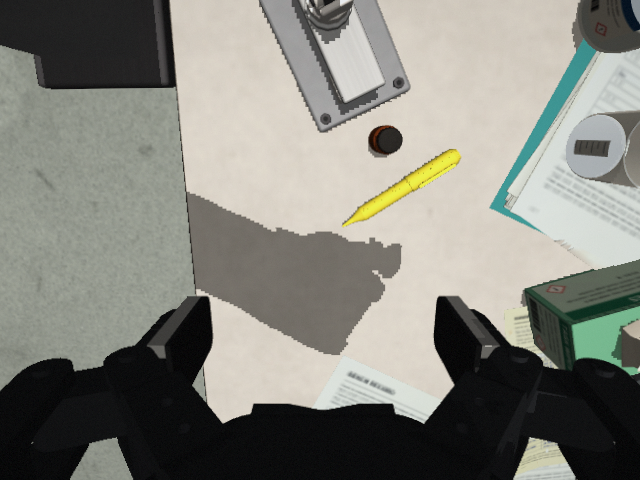

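Camera tilts the other way; the clamp is cut off at top (325, 10). Moving back.

Run:
```python
from h import *
env.movel([0.557,-0.25,0.27])
im,d,w=cloud('wrist'); np.savez('pics/w4',im=im,d=d,w=w)
near=(abs(w[...,0]-.557)<.04)&(abs(w[...,1]+.213)<.04)&(w[...,2]<.155)
v,u=np.where(near&(w[...,2]>.10)); x,y=int(u.mean()),int(v.mean()); print(x,y)
for z0,z1 in [(.048,.052),(.062,.069),(.069,.072),(.08,.09),(.09,.1),(.1,.12),(.12,.135),(.135,.143),(.143,.15)]:
    q=w[near&(w[...,2]>z0)&(w[...,2]<z1)]
    if len(q)>3: print(z0,len(q),q.mean(0).round(4),cv2.minAreaRect((q[:,:2]*1e4).astype(np.float32)))
y=max(y,75);cr=im[y-75:y+75,x-100:x+100]; cv2.imwrite('pics/w4.png',cv2.resize(cr,(800,600),interpolation=cv2.INTER_CUBIC))
q=w[(abs(w[...,2]-.05)<.003)&(abs(w[...,0]-.557)<.09)&(abs(w[...,1]+.213)<.09)]
print('strap',cv2.minAreaRect((q[:,:2]*1e4).astype(np.float32)))
```

```text
329 190
0.048 3323 [ 0.5594 -0.2084  0.0499] ((5610.8291015625, -2129.06201171875), (339.8013916015625, 1031.0260009765625), 25.61434555053711)
0.062 43 [ 0.5607 -0.2036  0.0672] ((5592.34619140625, -2069.005615234375), (288.72479248046875, 136.36199951171875), 18.88928985595703)
0.069 296 [ 0.5596 -0.206   0.0701] ((5611.77880859375, -2099.93017578125), (288.1424865722656, 201.21470642089844), 10.246950149536133)
0.08 399 [ 0.5642 -0.2125  0.0854] ((5623.46240234375, -2158.0478515625), (258.41650390625, 204.84176635742188), 21.644256591796875)
0.09 27 [ 0.56   -0.2073  0.0953] ((5613.681640625, -2081.545654296875), (50.53087615966797, 129.73036193847656), 82.61858367919922)
0.1 70 [ 0.5604 -0.2077  0.1105] ((5626.98828125, -2092.291259765625), (67.62983703613281, 158.5447235107422), 73.91068267822266)
0.12 66 [ 0.5617 -0.2082  0.1288] ((5628.30517578125, -2090.933349609375), (63.235469818115234, 154.64810180664062), 69.59651184082031)
0.135 160 [ 0.561  -0.2117  0.141 ] ((5618.07763671875, -2138.1142578125), (119.47338104248047, 156.5739288330078), 25.82406997680664)
0.143 482 [ 0.5618 -0.2137  0.145 ] ((5618.31396484375, -2137.76123046875), (118.0978012084961, 130.27532958984375), 26.965219497680664)
strap ((5617.04052734375, -2141.3681640625), (342.98406982421875, 1281.0518798828125), 25.71784210205078)
```

View pics/w4.png

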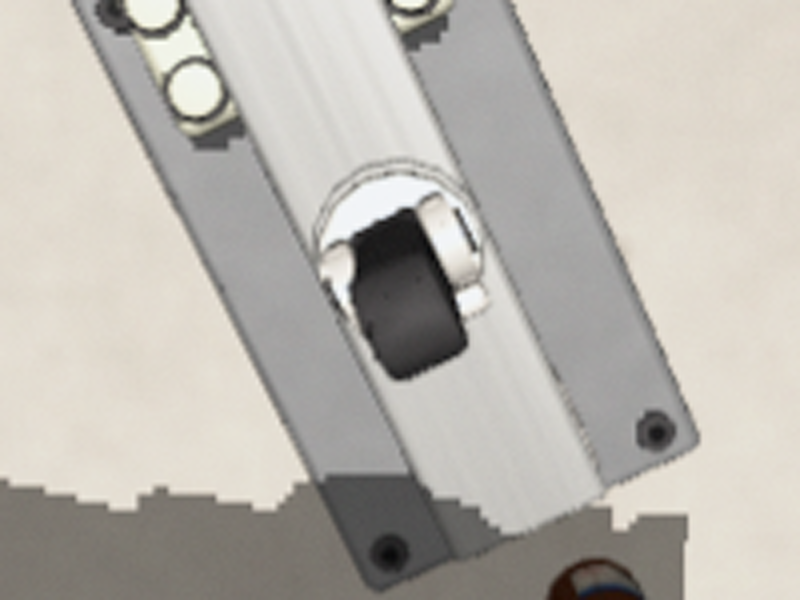

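Lever centre is about (0.5618, -0.2138). Its 16 mm side runs along the strap (bearing 116°), and the web corner at (475, 300) shows it folds towards +y. I'll grip it across the 16 mm faces, which leaves the most joint 7 travel.

```bash
cat >> h.py <<'E'
B=R.from_quat([.7071068,.7071068,0,0])
def ori(psi):
    x,y,z,w=(R.from_euler('z',psi)*B).as_quat(); return [w,x,y,z]
def show(t=''):
    s=env.get_state(); print(t,'t%.2f'%s['time'],'j7 %.3f'%s['qpos'][6],'F',s['force'].round(2),'M',s['torque'].round(3),'tau7 %.3f'%s['joint_torque'][6],'op %.4f gf %.1f'%(s['opening'],s['gripper_force']),s['tcp_pos'].round(4)); return s
E
python3 - <<'E'
from h import *
o=ori(np.radians(116)); p=[.5618,-.2138]
for z in (.27,.176): print(kin.inverse_kinematics(p+[z],o))
env.reach(p+[.27],o); env.grip(.05,80); show('above')
env.movel(p+[.176],.1); env.dwell(.3); show('down')
env.grip(.0,80); env.dwell(.3); show('gripped')
q=env.get_state()['qpos']
for i in range(2):
    q=q.copy(); q[6]+=.1; env.goto_joints(q); show('turn'); env.dwell(.15); show('still')
E
```

```text
[ 0.52375408  0.4131224  -0.34294955  1.75433265  0.1609571   1.00167104
  2.14500428]
[ 0.52203189  0.5272416  -0.34624107  1.82611194  0.23390138  0.82819926
  2.08464323]
above t5.32 j7 2.145 F [-1.04  0.43  0.19] M [ 0.     0.045 -0.055] tau7 -0.002 op 0.0499 gf 0.0 [ 0.5618 -0.2138  0.27  ]
down t6.71 j7 2.100 F [ 0.77 -0.33  1.21] M [ 0.     0.016 -0.003] tau7 0.000 op 0.0501 gf 0.0 [ 0.5619 -0.2139  0.1764]
gripped t7.42 j7 2.100 F [-0.12 -1.9   3.65] M [-0.362  0.085  0.053] tau7 -0.049 op 0.0152 gf 78.3 [ 0.562  -0.2141  0.1762]
turn t7.67 j7 2.198 F [-0.07 -0.79  3.11] M [-0.208  0.133  0.094] tau7 0.312 op 0.0148 gf 78.2 [ 0.5619 -0.214   0.1762]
still t7.82 j7 2.198 F [-0.44 -1.53  1.96] M [-0.157  0.147 -0.024] tau7 -0.022 op 0.0149 gf 78.2 [ 0.5619 -0.214   0.1762]
turn t8.07 j7 2.297 F [-0.84 -0.49  3.39] M [-0.155  0.212  0.049] tau7 0.301 op 0.0153 gf 78.3 [ 0.5619 -0.214   0.1762]
still t8.22 j7 2.298 F [-1.08 -0.88  4.16] M [-0.148  0.244 -0.031] tau7 -0.011 op 0.0146 gf 78.3 [ 0.5619 -0.2139  0.1763]
```

```bash
cat >> h.py <<'E'
def psi():
    w,x,y,z=env.get_state()['orientation']; v=R.from_quat([x,y,z,w]).apply([0,1,0]); return np.degrees(np.arctan2(v[1],v[0]))
E
python3 - <<'E'
from h import *
print(psi())
q=env.get_state()['qpos'].copy()
d=np.sign(-1)  # provisional, checked below
q[6]-=.1; env.goto_joints(q); print(psi()); show()
E
```

```text
127.31896297224073
121.66076467794656
 t8.47 j7 2.199 F [-0.63 -0.47  2.13] M [-0.151  0.181 -0.011] tau7 -0.336 op 0.0147 gf 78.2 [ 0.5619 -0.214   0.1762]
```

```bash
cat >> h.py <<'E'
def step(dq,n=6):
    q=env.get_state()['qpos'].copy(); q[6]=step.t=(getattr(step,'t',None) or q[6])+dq; env.goto_joints(q)
    m0=env.get_state()['torque'][2]; M=[]
    for _ in range(n):
        env.dwell(.03); M.append(env.get_state()['torque'])
    M=np.array(M); s=env.get_state()
    print('t%.2f j7 %.3f Mz end %.3f still %.3f sd %.3f  Mxy %s F %s'%(s['time'],s['qpos'][6],m0,M[:,2].mean(),M[:,2].std(),M[:,:2].mean(0).round(2),s['force'].round(1))); return M[:,2].mean(),m0
E
python3 - <<'E'
from h import *
env.grip(0.,110)
q=env.get_state()['qpos'].copy(); q[6]=1.6; env.goto_joints(q); show(); step.t=1.6
while step.t>.6:
    m,m0=step(-.15)
    if m>.12 or m0>.25: break
E
```

```text
t9.31 j7 1.603 F [ 0.8  -1.89  2.74] M [-0.582 -0.048 -0.028] tau7 -0.073 op 0.0145 gf 107.1 [ 0.562  -0.2144  0.1763]
t9.78 j7 1.453 Mz end -0.042 still 0.022 sd 0.030  Mxy [-0.52 -0.03] F [ 0.3 -2.5  2.3]
t10.24 j7 1.303 Mz end -0.046 still 0.006 sd 0.047  Mxy [-0.58 -0.01] F [ 0.8 -1.7  2.6]
t10.71 j7 1.153 Mz end -0.059 still -0.002 sd 0.028  Mxy [-0.68  0.04] F [ 0.  -3.2  1.8]
t11.18 j7 1.003 Mz end -0.057 still -0.004 sd 0.028  Mxy [-0.76  0.14] F [-1.  -4.   2.7]
t11.64 j7 0.853 Mz end -0.029 still 0.038 sd 0.053  Mxy [-0.83  0.16] F [-0.8 -4.1  3.1]
t12.11 j7 0.703 Mz end -0.007 still 0.049 sd 0.033  Mxy [-0.84  0.26] F [-2.1 -3.5  3.9]
t12.57 j7 0.553 Mz end -0.047 still 0.004 sd 0.060  Mxy [-0.93  0.35] F [-1.2 -3.3  2.4]
```

Run:
```python
from h import *
step.t=.553
while step.t>-1.8:
    m,m0=step(-.12,10)
    if m>.09 or m0>.2: break
print(psi()); show()
```

```text
t13.16 j7 0.434 Mz end -0.006 still 0.029 sd 0.044  Mxy [-0.93  0.4 ] F [-2.  -3.5  3.7]
t13.74 j7 0.314 Mz end -0.036 still 0.036 sd 0.046  Mxy [-0.95  0.48] F [-2.  -3.7  4.1]
t14.32 j7 0.194 Mz end -0.040 still 0.018 sd 0.042  Mxy [-0.97  0.61] F [-2.5 -4.4  4.3]
t14.91 j7 0.074 Mz end -0.005 still -0.009 sd 0.050  Mxy [-0.96  0.68] F [-2.8 -4.3  4.9]
t15.49 j7 -0.046 Mz end -0.016 still -0.038 sd 0.010  Mxy [-0.94  0.73] F [-3.3 -3.9  5. ]
t16.07 j7 -0.164 Mz end -0.048 still -0.002 sd 0.031  Mxy [-0.91  0.79] F [-3.3 -4.1  4.7]
t16.66 j7 -0.284 Mz end 0.065 still 0.094 sd 0.039  Mxy [-0.91  0.79] F [-3.1 -3.6  4.9]
-20.605512539918088
 t16.66 j7 -0.284 F [-3.06 -3.61  4.88] M [-0.93   0.817  0.127] tau7 -0.110 op 0.0143 gf 107.5 [ 0.5612 -0.2151  0.1763]
```

Run:
```python
from h import *
step.t=-.284
step(0,20)
for _ in range(2): step(-.1,25)
print(psi())
```

```text
t17.57 j7 -0.284 Mz end 0.187 still 0.192 sd 0.027  Mxy [-0.94  0.71] F [-2.8 -4.2  4.5]
t18.66 j7 -0.384 Mz end 0.099 still 0.187 sd 0.037  Mxy [-0.87  0.82] F [-3.5 -3.7  5.8]
t19.74 j7 -0.484 Mz end 0.157 still 0.159 sd 0.028  Mxy [-0.86  0.82] F [-3.2 -4.3  5.5]
-32.06037060694459
```

Run:
```python
from h import *
step.t=-.484
for _ in range(3): step(0,20)
s=env.get_state(); print(s['qpos'].round(4), s['joint_torque'].round(3))
```

```text
t20.66 j7 -0.484 Mz end 0.159 still 0.197 sd 0.025  Mxy [-0.88  0.77] F [-3.6 -4.   4.7]
t21.57 j7 -0.484 Mz end 0.190 still 0.193 sd 0.031  Mxy [-0.88  0.77] F [-3.2 -2.3  5.1]
t22.49 j7 -0.484 Mz end 0.153 still 0.177 sd 0.030  Mxy [-0.88  0.78] F [-3.4 -3.5  4.3]
[ 0.5019  0.523  -0.3177  1.8278  0.217   0.8252 -0.484 ] [ -2.465 -53.557  -5.735 -22.335  -1.075  -1.003  -0.185]
```

Run:
```python
from h import *
step.t=-.484
for _ in range(2):
    step(-.07,20); step(0,20)
    s=show()
```

```text
t23.41 j7 -0.553 Mz end 0.207 still 0.267 sd 0.041  Mxy [-0.86  0.84] F [-2.8 -3.1  5.8]
t24.32 j7 -0.554 Mz end 0.247 still 0.310 sd 0.023  Mxy [-0.85  0.82] F [-3.2 -3.8  4.9]
 t24.32 j7 -0.554 F [-3.21 -3.84  4.94] M [-0.837  0.808  0.354] tau7 -0.307 op 0.0144 gf 107.5 [ 0.5611 -0.215   0.1763]
t25.24 j7 -0.623 Mz end 0.221 still 0.262 sd 0.031  Mxy [-0.81  0.84] F [-2.9 -3.   5. ]
t26.16 j7 -0.624 Mz end 0.321 still 0.293 sd 0.027  Mxy [-0.87  0.82] F [-3.  -3.7  4.8]
 t26.16 j7 -0.624 F [-3.02 -3.69  4.79] M [-0.889  0.831  0.33 ] tau7 -0.295 op 0.0147 gf 107.5 [ 0.5611 -0.2149  0.1763]
```

Held-still torque is about 0.28 N m, roughly 0.45 rad past onset, which is inside the snug band. Releasing and checking which way the lever folds now.

Run:
```python
from h import *
env.grip(.05,40); show('rel'); print(psi())
p=env.get_state()['tcp_pos']
env.movel([p[0],p[1],.29],.2); 
im,d,w=cloud('wrist'); 
near=(abs(w[...,0]-.5618)<.05)&(abs(w[...,1]+.2138)<.05)&(w[...,2]<.155)
v,u=np.where(near&(w[...,2]>.10)); x,y=int(u.mean()),int(v.mean()); print(x,y)
for z0,z1 in [(.072,.09),(.1,.12),(.12,.135),(.143,.15)]:
    q=w[near&(w[...,2]>z0)&(w[...,2]<z1)]
    if len(q)>3: print(z0,len(q),q.mean(0).round(4),cv2.minAreaRect((q[:,:2]*1e4).astype(np.float32)))
cv2.imwrite('pics/w5.png',cv2.resize(im[y-75:y+75,x-100:x+100],(800,600),interpolation=cv2.INTER_CUBIC))
c=calibration('wrist');Rm=cv2.Rodrigues(np.array(c['rvec'],float))[0]; print('cam',(-Rm.T@c['tvec']).round(3),'img right',Rm[0].round(2),'down',Rm[1].round(2))
```

```text
rel t26.59 j7 -0.624 F [-0.19 -0.95 -0.02] M [-0.044  0.038  0.009] tau7 -0.002 op 0.0502 gf 0.0 [ 0.5613 -0.2144  0.1761]
-40.07377255040866
323 241
0.072 440 [ 0.5628 -0.2061  0.0844] ((5609.4482421875, -2114.015380859375), (235.36480712890625, 216.9046630859375), 57.41070556640625)
0.1 155 [ 0.5657 -0.2091  0.1103] ((5648.80859375, -2097.79150390625), (36.01249694824219, 159.0922088623047), 55.559505462646484)
0.12 153 [ 0.5657 -0.2092  0.128 ] ((5648.7802734375, -2097.11865234375), (36.57685089111328, 157.90478515625), 56.11294937133789)
0.143 366 [ 0.5625 -0.2135  0.145 ] ((5623.341796875, -2137.10498046875), (118.50031280517578, 131.917724609375), 55.93833923339844)
cam [ 0.605 -0.162  0.358] img right [ 0.77 -0.64 -0.  ] down [-0.62 -0.74  0.27]
```

View pics/w5.png

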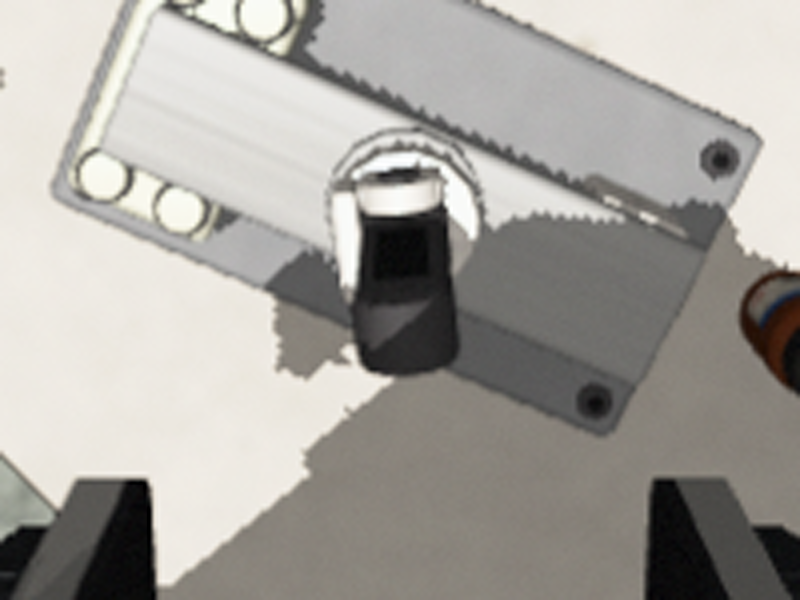

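The lever is upright with its fold bearing at -34°; the web is at the top of the crop, and the fork is open the other way (down-left is the lever's near face).

To correct that: in this crop the bright upright web is left of the lever, at (345, 240), and the ear is at the top, (400, 190). The fork is therefore open to image right, bearing about -34°, as expected. I'll fold it that way gently.

Run:
```python
from h import *
a=np.radians(-34); dx=np.array([np.cos(a),np.sin(a)]); c=np.array([.562,-.2138])
P=lambda e,tip: [*(c+e*dx),tip+.073]
env.grip(0,30); print(env.nose_length)
env.reach(P(-.05,.2),ori(a)); env.movel(P(-.05,.115),.12); show()
print(env.movel(P(.030,.115),.04,stop_force=30)); show('pushed')
env.movel(P(.025,.115),.1); env.movel(P(.025,.16),.15); env.movel(P(.050,.16),.15); env.dwell(.2); show('above')
print(env.movel(P(.050,.0885),.03,stop_force=14)); show('pressed')
im,d=camera('side'); cv2.imwrite('pics/s.png',cv2.resize(im[190:340,250:450],(800,600),interpolation=cv2.INTER_CUBIC))
```

```text
0.0726
 t29.07 j7 -0.553 F [0.31 0.39 0.13] M [-0.005 -0.005  0.024] tau7 -0.005 op -0.0000 gf 0.0 [ 0.5212 -0.186   0.1886]
False
pushed t31.23 j7 -0.505 F [-5.59  2.67  2.02] M [0.744 1.162 0.004] tau7 0.008 op -0.0001 gf 2.6 [ 0.5855 -0.2296  0.1871]
above t32.44 j7 -0.475 F [0.28 0.47 0.66] M [ 0.002  0.016 -0.012] tau7 -0.002 op 0.0002 gf 0.0 [ 0.6029 -0.2412  0.2325]
True
pressed t33.93 j7 -0.494 F [ 0.36 -0.83  3.55] M [-0.163 -0.285  0.018] tau7 -0.018 op 0.0003 gf 1.7 [ 0.6074 -0.244   0.1889]
```

View pics/s.png

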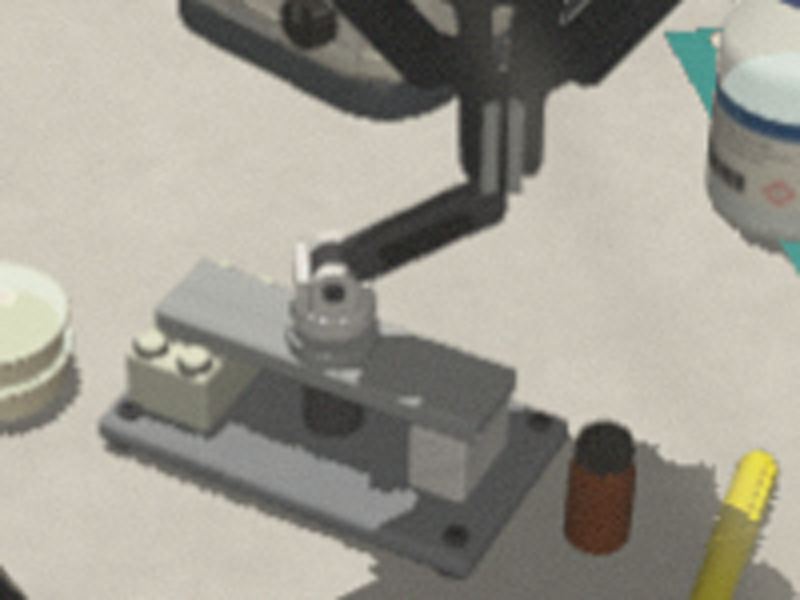

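The lever is about halfway down under the fingertips, at (490, 190); the press stopped on first contact. Continuing slowly.

Run:
```python
from h import *
a=np.radians(-34); dx=np.array([np.cos(a),np.sin(a)]); c=np.array([.562,-.2138])
for i in range(5):
    r=env.movel([*(c+.05*dx),.0885+.073],.02,stop_force=14); s=show(r)
    if not r or s['tcp_pos'][2]<.164: break
im,d=camera('side'); cv2.imwrite('pics/s2.png',cv2.resize(im[190:340,250:450],(800,600),interpolation=cv2.INTER_CUBIC))
```

```text
False t35.49 j7 -0.508 F [ 2.73 -2.27  4.72] M [-0.511 -0.729  0.072] tau7 -0.005 op -0.0002 gf 2.6 [ 0.6049 -0.2424  0.1626]
```

View pics/s2.png

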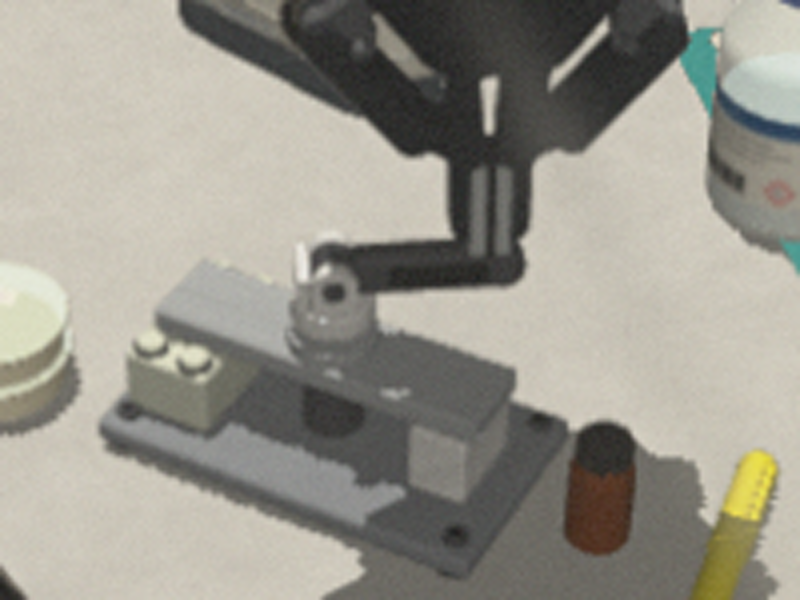

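The lever is nearly level. Pressing lightly on to find the stop.

Run:
```python
from h import *
p=env.get_state()['tcp_pos']
print(env.movel([p[0],p[1],.154],.012,stop_force=12)); p=show('stop')['tcp_pos']
env.movel([p[0],p[1],.30],.15); env.dwell(.3); show('up')
im,d,w=cloud('scene'); 
im,d,w=cloud('side'); a=np.radians(-34); c=np.array([.562,-.2138])
e=(w[...,:2]-c)@[np.cos(a),np.sin(a)]; l=(w[...,:2]-c)@[-np.sin(a),np.cos(a)]
m=(e>.02)&(e<.062)&(abs(l)<.0055)&(w[...,2]>.07)&(w[...,2]<.12)
print(m.sum(),np.polyfit(e[m],w[...,2][m],1),w[...,2][m].max())
```

```text
True
stop t35.99 j7 -0.510 F [-4.    1.62 11.49] M [0.374 0.884 0.049] tau7 -0.014 op 0.0000 gf 5.8 [ 0.6059 -0.2425  0.1601]
up t37.38 j7 -0.454 F [-0.33 -0.02  0.18] M [-0.012  0.008  0.02 ] tau7 -0.000 op 0.0000 gf 0.0 [ 0.6058 -0.2424  0.2994]
151 [-0.01944814  0.08815496] 0.09096680516935228
```

```bash
python3 -c "
from h import *
print(job.job_done())"
```

```text
the job is handed in; nothing more can be done
None
```

The axle is screwed in to about 0.28 N m held still (inside the snug band), the lever measures level against its stop, and the robot is clear of everything; I handed the job in at about 37 s of robot time, and it returned no verdict.

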